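# Pack the two-tier cheese carrier

## Robot

A 6-joint arm with a two-finger parallel gripper is mounted at the origin on the work surface. World frame = base frame: x ahead of the robot, y to its left, z up, the work surface at z = 0. Lengths are in mm, angles in rad, forces in N, time in s.
With the tool pointing down it reaches from about 350 to 975 mm from the base axis. Payload 7.1 kg.
Tool frame: the origin (TCP) lies at the very end of the fingers, on their centre line; the grasp point (between the pads) lies 19 mm behind it; z points along the fingers, y is the line along which they close (so a half turn about z gives the same grasp; the last joint's range is limited). The gripper opens to 88 mm and grips with 3 to 60 N. Pads are 20 mm wide; open, the fingers measure 115 mm over their backs; the gripper's body (75 mm by 178 mm) begins 61 mm behind the grasp point.
Start: joints at [-1.259, 0.423, 1.63, -0, 1.089, -0.019], TCP at [203.017, -591.091, 222.675] pointing down, gripper open.
Joint ranges: [-3, 3], [-0.9, 2.11], [0.09, 2.58], [-1.31, 4.45], [0.11, 2.69], [-2.54, 2.54]. Speed limits (rad/s): [2.39, 2.39, 3.01, 3.14, 3.14, 3.14].

## Interface

Orientations are given as a rotation vector (axis times angle).
In Python, from workcell import * gives the robot as it stands.
- The arm moves only by the tool step_arm, never from a script. Its argument "deltas" is a list of rows, each a list of 3 entries, a list of its own where there are three numbers: the shift along the tool's x, y, z in units of 300 mm (1.0 is 300 mm), then the turn, a rotation vector about the tool's x, y, z in units of 1.5 rad (1.0 is 1.5 rad), then the gripper command: -1 is shut, 1 is fully open, values between are in proportion. In form: [[[dx, dy, dz], [rx, ry, rz], gripper], ...]. A call has 1 to 20 rows; each row is the pose to reach, as a shift and turn from the pose commanded when the call began, along the tool's axes at that moment; what a row does not reach only later rows make up. A row lasts 1/12 s, in which the tool goes at most 41.7 mm and 7.16 degrees, less where a joint would pass 70% of its speed; a pose out of reach is approached as far as the arm can. A call with a number of a shift or a turn outside -1 to 1 is refused whole. A call with a gripper value outside its range is refused whole. The fingers move at their own pace and stop on an object; the grip force is fixed at half the most. Time passes only in rows, so rows that repeat a pose let the fingers close. It gives the time, the measured TCP pose, the force, the opening and the grip force at its end, in the units of the state.
- get_obs(): the state, without advancing time (a new reading comes with each control period).
- get_image(name): name is "scene" or "top" or "wrist"; returns a dict with "pixels" (400x640x3 uint8, red, green, blue), "fx", "fy", "cx", "cy" (pixels), "dist_coeffs" ([k1, k2, p1, p2, k3] as OpenCV has them; the pictures are not rectified), "T" (4x4, takes a point from camera to world coordinates). Camera axes: x right, y down, z forward; pixel columns grow to the right and rows downward; lengths in mm; the calibration is good to about 2 mm. A picture is of the moment at which its call begins. There is no depth.
- close_job(): hands the job in; it is judged then, once.
The state is a dict: "t": time; "qpos": joint angles; "qvel": joint speeds; "joint_torque": joint torques, N m; "ee_pos": TCP position; "orientation": TCP orientation; "ft_force": force on the tool from outside, world axes, zero at the start; "moment": the same for the moment, N m; "width": finger opening in mm; "grasp_force": force on a finger pad.
Only numpy, scipy, OpenCV 4.12 (cv2) and the standard library are available. Lean on these libraries where they do the work, as an engineer would, in place of code of your own. Each camera call takes 0.05 s, during which the arm holds its last target. There are 200 camera calls.

## Task

Put the loose plain yellow cheese wheel from the plank upright into the free pocket (marked white with a red dot) of the grey base tier and let go of it. Then carry the loaded white top tier over, keeping it level, and lower it gently onto the base tier so that all four lugs drop fully home into the corner sockets; let go of it only once it is down. The herbed wheels stay in the top tier, the other two yellow wheels stay in the base, and the herbed wheel on the plank is left alone.

Things in the scene. Friction and masses are not known exactly. Their poses are not given: they have to be found in the camera images.
- base_tier: Grey tray clipped to the bench, 260 mm along its x, 140 along its y; origin: centre of underside, z up. Floor 8 mm thick, walls 22 high, 8 thick. Three pockets in a row, at x = -78, 0, 78 mm, parted by ribs 4 mm high. Four blue corner posts 36 x 36 mm, tops 60 mm above the bench, at (+-112, +-52) mm, each with a square socket 20 x 20 mm, 18 mm deep, in its top
- free_pocket (a point): Centre of the base tier's one empty pocket, on its floor, 8 mm above the bench; a white disc 62 mm across with a red dot. It may be any of the three; 72 x 72 mm between ribs. Room beside a 60 mm wheel: over 30 mm along the base's y, only 18 mm to the next wheel along its x, so grip across y
- wheel_center (a point): Centre (half-way up) of the loose plain yellow cheese wheel, 60 mm across, 40 high, 120 g; its side is upright from 12 mm below to 12 mm above the centre. Stands on a light wood plank 240 x 130 x 18 mm, fixed; a herbed wheel stands about 100 mm away along the plank. The plank and both tiers lie lengthwise within 0.15 rad of world x
- top_handle (a point): Centre of the white top tier's dark wood handle bar; axes of the tier: x along bar and the tier's 260 mm length, y across its 140 mm. Bar 86 mm long, 18 thick (y), 22 high, a 10 mm post under each end, 56 mm free between. Four blue lugs, 14 mm round and long, ball-ended, at (+-112, +-52) mm; bar is 105 mm above lug tips, 91 above the underside. Seated: bar 151 mm above the bench
- herb_wheel_center (a point): centre of the olive, dark-speckled (herbed) wheel on the plank, 60 mm across, 40 mm high; leave it alone
- mate_a_center (a point): centre of a plain yellow wheel (60 x 40 mm) already in a pocket of the base tier; its top is 48 mm above the bench
- mate_b_center (a point): centre of the other plain yellow wheel already in a pocket of the base tier
- top_a_center (a point): Centre of a loose herbed wheel (60 x 40 mm, 120 g) in one end pocket of the top tier, 78 mm from the handle along x, 63 mm below the bar centre. The tier (0.32 to 0.52 kg) with its two wheels is balanced under the handle and starts standing on its lugs on the bench; it fits either way round
- top_b_center (a point): centre of the other loose herbed wheel, in the other end pocket of the top tier
Not all that is in view belongs to the job. Leave any blue, pink or turquoise look-alike of the part that bears mate_b_center alone.

How it is judged:
By the outcome, as a careful person would: the job done as asked, in the order asked, and still so for the second after the job is handed in, with the robot touching nothing.
It also fails if it takes over 72 s, if anything falls off the work surface, if the arm or the gripper's body presses on something with over 40 N, if the wrist force passes 120 N, or if a joint passes its speed limit or range.

## Working session

There is one attempt and no reset: what is moved stays moved. The work goes in short steps, Python scripts to look and compute and a tool call to move; the robot and the scene stay as the last step left them, time stands still between calls to the robot, and variables do not carry over. Pictures are saved under pics/ and viewed, at most 11 in all, crops included, and the job is handed in when it is done.

Besides the shell and the picture viewer there is one more tool, called as name([rows], argument=value, ...), one row to a line, values as JSON. step_arm: Moves the arm, as the interface text tells. Its arguments: {"type":"object","properties":{"deltas":{"type":"array","items":{"type":"array"}}},"required":["deltas"]}

```bash
mkdir -p pics; cat > h.py <<'E'
from workcell import *
import numpy as np, cv2
from scipy.spatial.transform import Rotation as R
def snap(n,f):
    im=get_image(n); cv2.imwrite(f'pics/{f}.png',im['pixels'][:,:,::-1]); np.save(f'pics/{f}.npy',im,allow_pickle=True); return im
def load(f): return np.load(f'pics/{f}.npy',allow_pickle=True).item()
def KD(im): return np.array([[im['fx'],0,im['cx']],[0,im['fy'],im['cy']],[0,0,1.]]),np.array(im['dist_coeffs'],float)
def px2w(im,uv,z):
    K,D=KD(im); p=cv2.undistortPoints(np.array(uv,float).reshape(-1,1,2),K,D).reshape(-1,2)
    T=np.array(im['T']); d=np.c_[p,np.ones(len(p))]@T[:3,:3].T; o=T[:3,3]
    return o+d*((z-o[2])/d[:,2])[:,None]
def w2px(im,P):
    K,D=KD(im); Ti=np.linalg.inv(np.array(im['T'])); P=np.array(P,float).reshape(-1,3)
    return cv2.projectPoints(P,cv2.Rodrigues(Ti[:3,:3])[0],Ti[:3,3],K,D)[0].reshape(-1,2)
def go(pos,yaw=None):
    "delta in units from measured pose to TCP pos, tool down with tool y at world angle yaw"
    o=get_obs(); Rt=R.from_rotvec(o['orientation']); d=Rt.inv().apply(np.array(pos)-o['ee_pos'])/300
    r=np.zeros(3)
    if yaw is not None:
        y=np.array([np.cos(yaw),np.sin(yaw),0]); 
        if y@Rt.as_matrix()[:,1]<0: y=-y
        z=np.array([0,0,-1.]); r=(Rt.inv()*R.from_matrix(np.c_[np.cross(y,z),y,z])).as_rotvec()/1.5
    print('pos',np.round(o['ee_pos'],1),'d',np.round(d,4),'r',np.round(r,4))
E
python3 - <<'E'
from h import *
for n in('scene','top'):
    im=snap(n,n+'0'); print(n,im['fx'],np.round(im['T'],2).tolist(),im['dist_coeffs'])
o=get_obs();print(o['orientation'],o['width'],o['t'])
E
```

```text
scene 410.2563390851572 [[0.68, 0.41, -0.61, 1167.03], [0.73, -0.35, 0.58, -632.39], [0.02, -0.85, -0.53, 617.68], [0.0, 0.0, 0.0, 1.0]] [-0.10546926  0.          0.          0.          0.        ]
top 502.93990838803256 [[0.02, -0.98, 0.18, 360.33], [-1.0, -0.03, -0.02, -41.2], [0.03, -0.18, -0.98, 1310.46], [0.0, 0.0, 0.0, 1.0]] [-0.02982672  0.          0.          0.          0.        ]
[-3.09745632e+00 -5.17047949e-01  3.13633029e-04] 88.24781349980556 0.1
```

View pics/top0.png

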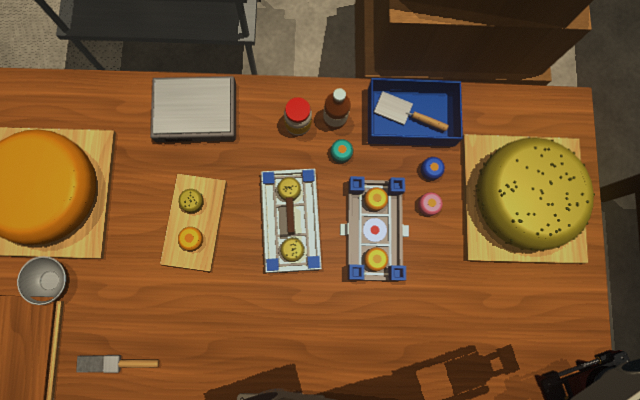

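View pics/scene0.png

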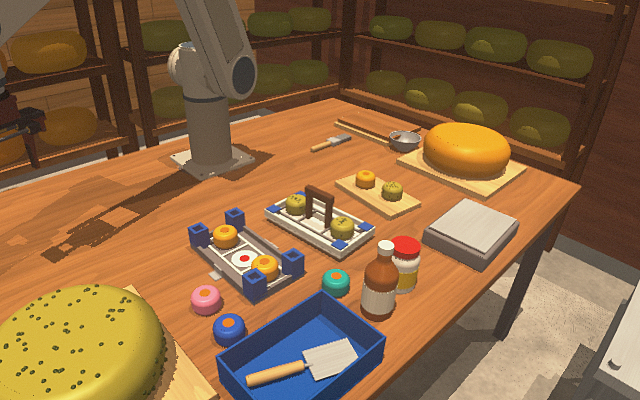

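The top view shows these candidates:
- **Plank:** a plain yellow wheel at (190,239) and a speckled one at (191,201).
- **Base tier:** yellow wheels at (376,199) and (375,259), with the white pocket and red dot at (375,230).
- **Look-alikes:** turquoise (342,150), blue (432,168) and pink (430,204) wheels, to be left alone.

The loose plain yellow wheel is (190,239), as it has no speckles and stands on the plank. I'll confirm it in one enlarged crop.

```bash
python3 - <<'E'
from h import *
im=load('top0'); c=im['pixels'][160:290,155:420,::-1]; cv2.imwrite('pics/crop.png',cv2.resize(c,None,fx=3,fy=3,interpolation=cv2.INTER_CUBIC))
for n,uv,z in [('wheel',(190,239),58),('herb',(191,201),58),('pocket',(375,230),8),('handle',(290,216),116)]: print(n,px2w(im,uv,z).round(1))
print(px2w(im,[(357,186),(397,186),(356,272),(397,272)],60).round(1))
E
```

```text
wheel [[481.2 238.   58. ]]
herb [[577.1 241.9  58. ]]
pocket [[ 522.4 -230.3    8. ]]
handle [[537.3 -10.  116. ]]
[[ 627.4 -176.4   60. ]
 [ 630.5 -278.9   60. ]
 [ 410.3 -175.9   60. ]
 [ 412.7 -277.7   60. ]]
```

View pics/crop.png

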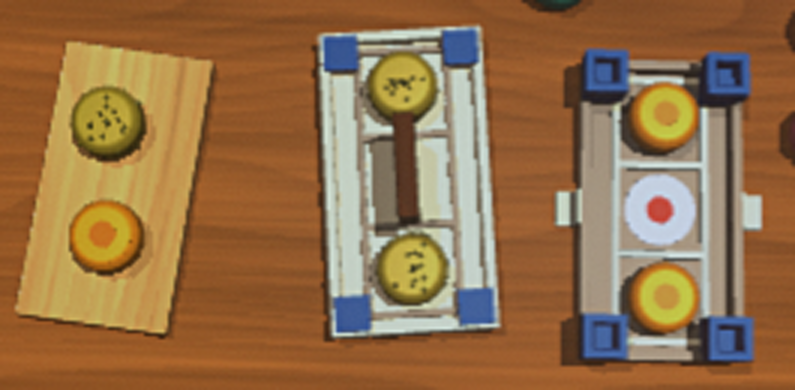

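The crop confirms it: the plain wheel is at crop (102,235), and the speckled one at (108,120) stays. The base pocket is on the way, so I'll look at it from above first.

```bash
python3 - <<'E'
from h import *
go((440,-350,250),-np.pi/2)
E
```

```text
pos [ 202.9 -590.7  222. ] d [ 1.0082 -0.5021 -0.0927] r [-9.000e-04  1.000e-04  2.205e-01]
```

step_arm([
  [[0.2,-0.1,-0.02],[0,0,0.05],1],
  [[0.4,-0.2,-0.04],[0,0,0.1],1],
  [[0.6,-0.3,-0.06],[0,0,0.15],1],
  [[0.8,-0.4,-0.08],[0,0,0.2],1],
  [[0.99,-0.5,-0.1],[-0.001,0,0.2205],1],
  [[0.99,-0.5,-0.1],[-0.001,0,0.2205],1],
  [[0.99,-0.5,-0.1],[-0.001,0,0.2205],1],
  [[0.99,-0.5,-0.1],[-0.001,0,0.2205],1],
  [[0.99,-0.5,-0.1],[-0.001,0,0.2205],1],
  [[0.99,-0.5,-0.1],[-0.001,0,0.2205],1],
  [[0.99,-0.5,-0.1],[-0.001,0,0.2205],1],
  [[0.99,-0.5,-0.1],[-0.001,0,0.2205],1],
])

```text
t: 1.1
ee_pos: [434.3, -353.4, 252.3]
orientation: [3.14, -0.002, -0.001]
ft_force: [-0.6, -0.2, 0.4]
width: 87.7
grasp_force: 0.0
```

```bash
python3 - <<'E'
from h import *
o=get_obs();print(R.from_rotvec(o['orientation']).as_matrix().round(4),o['t']); go((500,-230,300),-np.pi/2)
im=get_image('wrist');print(np.round(im['T'],2),im['fx'])
E
```

```text
[[ 1.0e+00 -1.1e-03 -5.0e-04]
 [-1.1e-03 -1.0e+00 -1.2e-03]
 [-5.0e-04  1.2e-03 -1.0e+00]] 1.1
pos [ 434.3 -353.4  252.3] d [ 0.2185 -0.4115 -0.1596] r [ 0.0008  0.0003 -0.0007]
[[-0.0000e+00 -9.6000e-01 -2.7000e-01  5.0831e+02]
 [-1.0000e+00  0.0000e+00 -0.0000e+00 -3.5362e+02]
 [ 0.0000e+00  2.7000e-01 -9.6000e-01  4.1415e+02]
 [ 0.0000e+00  0.0000e+00  0.0000e+00  1.0000e+00]] 287.69166912614327
```

step_arm([
  [[0.1,-0.1,-0.02],[0,0,0],1],
  [[0.2,-0.2,-0.04],[0,0,0],1],
  [[0.3,-0.3,-0.06],[0,0,0],1],
  [[0.4,-0.45,-0.06],[0,0,0],1],
  [[0.42,-0.6,-0.06],[0,0,0],1],
  [[0.42,-0.7,-0.06],[0,0,0],1],
  [[0.42,-0.7,-0.06],[0,0,0],1],
  [[0.42,-0.7,-0.06],[0,0,0],1],
  [[0.42,-0.7,-0.06],[0,0,0],1],
  [[0.42,-0.7,-0.06],[0,0,0],1],
])

```text
t: 1.98
ee_pos: [560.9, -144.7, 270.4]
orientation: [3.14, -0.003, 0.0]
ft_force: [0.5, -1.1, 0.7]
width: 87.8
grasp_force: 0.0
```

```bash
python3 - <<'E'
from h import *
im=snap('wrist','w1'); print(np.round(im['T'],2)[:3,3])
E
```

```text
[ 634.75 -144.8   432.28]
```

View pics/w1.png

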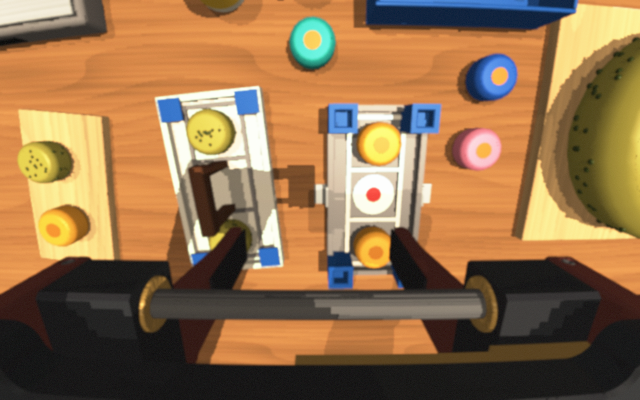

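The wrist view shows everything: base posts at (342,118), (425,118) and (340,271), red dot at (373,195), handle bar around (203,198) and the loose wheel at (61,227). I'll enlarge it to get corner positions.

```bash
python3 - <<'E'
from h import *
a=load('w1')['pixels'][80:290,150:450,::-1]; cv2.imwrite('pics/c2.png',cv2.resize(a,(750,525),interpolation=cv2.INTER_CUBIC))
E
```

```text
(no output)
```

View pics/c2.png

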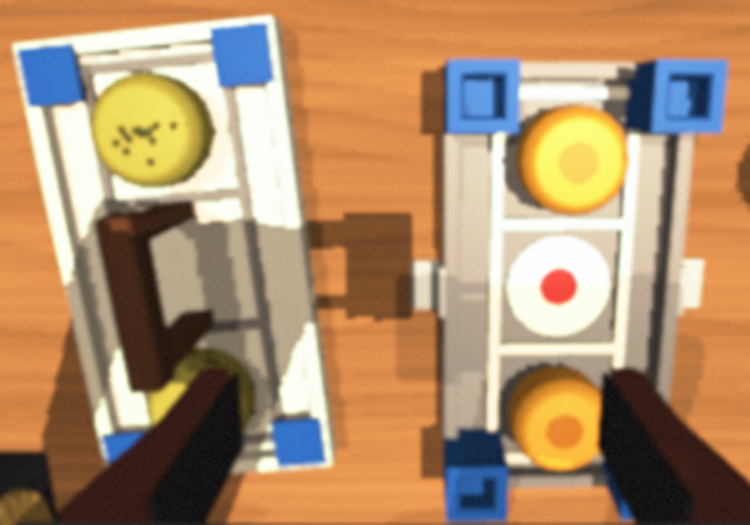

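```bash
python3 - <<'E'
from h import *
im=load('w1'); t=load('top0')
cr=lambda p:np.array(p)/2.5+[150,80]
ct=lambda p:np.array(p)/3+[155,160]
print('posts w',px2w(im,cr([(483,96),(691,96),(477,488)]),60).round(1).tolist())
print('posts t',px2w(t,ct([(606,73),(727,75),(604,337),(729,339)]),60).round(1).tolist())
print('dot w/t',px2w(im,cr((558,287)),8).round(1),px2w(t,ct((659,209)),8).round(1))
print('bar ends w',px2w(im,cr([(117,218),(150,389)]),116).round(1).tolist(),'t',px2w(t,ct([(403,113),(408,222)]),116).round(1).tolist())
print('blue w',px2w(im,cr([(51,75),(242,55),(299,441)]),36).round(1).tolist(),'t',px2w(t,ct([(340,53),(460,47),(351,314),(476,306)]),36).round(1).tolist())
print('wheel w',px2w(im,[(59,226)],58).round(1),px2w(t,ct((104,235)),58).round(1))
E
```

```text
posts w [[635.9, -177.2, 60.0], [636.3, -282.2, 60.0], [416.2, -178.3, 60.0]]
posts t [[631.8, -176.4, 60.0], [633.1, -279.8, 60.0], [409.5, -176.7, 60.0], [410.3, -280.2, 60.0]]
dot w/t [[ 523.4 -229.9    8. ]] [[ 523.3 -229.4    8. ]]
bar ends w [[584.3, -10.2, 116.0], [502.2, -16.5, 116.0]] t [[581.9, -6.9, 116.0], [494.0, -13.8, 116.0]]
blue w [[648.9, 51.5, 36.0], [657.6, -52.1, 36.0], [434.6, -71.7, 36.0]] t [[647.9, 51.5, 36.0], [656.3, -52.0, 36.0], [424.3, 33.3, 36.0], [433.6, -71.2, 36.0]]
wheel w [[491.6 229.4  58. ]] [[482.8 238.9  58. ]]
```

Base centre is about (523.5, -229.3) with yaw near 0, handle about (541, -10.5) with yaw near 0.085, and the wheel about (484, 237). Moving to the wheel now.

step_arm([
  [[0,-0.14,0],[0,0,0],1],
  [[0,-0.28,0],[0,0,0],1],
  [[0,-0.42,0],[0,0,0],1],
  [[0,-0.56,0],[0,0,0],1],
  [[-0.02,-0.7,0],[0,0,0],1],
  [[-0.04,-0.84,0],[0,0,0],1],
  [[-0.06,-0.95,0],[0,0,0],1],
])

```text
t: 2.62
ee_pos: [543.3, 142.9, 270.1]
orientation: [3.14, -0.003, 0.001]
ft_force: [-1.0, -0.2, 0.8]
width: 88.1
grasp_force: 0.0
```

step_arm([
  [[0,-0.13,0.04],[0,0,0],1],
  [[0,-0.24,0.1],[0,0,0],1],
  [[0,-0.24,0.18],[0,0,0],1],
  [[0,-0.24,0.23],[0,0,0],1],
  [[0,-0.24,0.23],[0,0,0],1],
  [[0,-0.24,0.23],[0,0,0],1],
  [[0,-0.24,0.23],[0,0,0],1],
])

```text
t: 3.2
ee_pos: [544.3, 213.2, 201.8]
orientation: [3.14, -0.003, 0.002]
ft_force: [0.5, -0.3, 0.2]
width: 87.5
grasp_force: 0.0
```

```bash
python3 - <<'E'
from h import *
im=snap('wrist','w2'); go((484,237,160),-np.pi/2)
hsv=cv2.cvtColor(im['pixels'],cv2.COLOR_RGB2HSV)
print(w2px(im,[(484,237,58),(580,241,58)]))
E
```

```text
pos [544.4 213.4 202.2] d [-0.2018 -0.0785  0.1402] r [ 0.0005 -0.0015 -0.0011]
[[296.9660919  240.58502557]
 [291.19175867 156.88860708]]
```

View pics/w2.png

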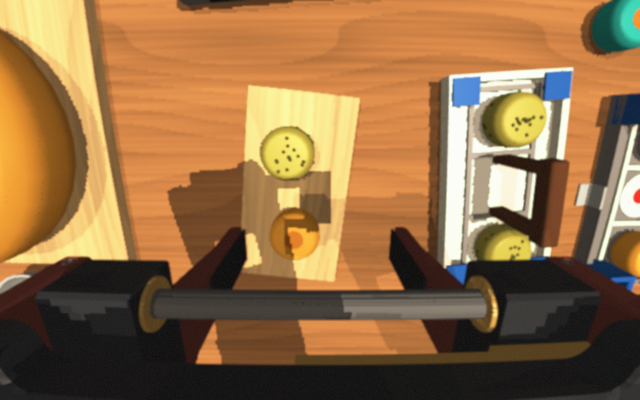

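The dot of the wheel is at (294,240), against (297,240.6) predicted, so the wheel is at about (485, 239.5). Descending in two stages.

step_arm([
  [[-0.1,-0.04,0.03],[0,0,0],1],
  [[-0.198,-0.087,0.1],[0,0,0],1],
  [[-0.198,-0.087,0.2],[0,0,0],1],
  [[-0.198,-0.087,0.3],[0,0,0],1],
  [[-0.198,-0.087,0.35],[0,0,0],1],
  [[-0.198,-0.087,0.4],[0,0,0],1],
  [[-0.198,-0.087,0.4],[0,0,0],1],
  [[-0.198,-0.087,0.4],[0,0,0],1],
  [[-0.198,-0.087,0.4],[0,0,0],1],
])

```text
t: 4.0
ee_pos: [485.1, 240.3, 82.3]
orientation: [3.141, -0.001, 0.004]
ft_force: [0.4, 0.2, 0.3]
width: 87.8
grasp_force: 0.0
```

```bash
python3 - <<'E'
from h import *
go((485,239.5,25),-np.pi/2)
E
```

```text
pos [485.1 240.3  82.3] d [-0.0007  0.0025  0.191 ] r [ 0.0003 -0.0016 -0.0004]
```

step_arm([
  [[0,0.002,0.05],[0,-0.001,0],1],
  [[0,0.002,0.1],[0,-0.001,0],1],
  [[0,0.002,0.14],[0,-0.001,0],1],
  [[0,0.002,0.17],[0,-0.001,0],1],
  [[0,0.002,0.19],[0,-0.001,0],1],
  [[0,0.002,0.19],[0,-0.001,0],1],
  [[0,0.002,0.19],[0,-0.001,0],1],
  [[0,0.002,0.19],[0,-0.001,0],-0.5],
  [[0,0.002,0.19],[0,-0.001,0],-1],
  [[0,0.002,0.19],[0,-0.001,0],-1],
  [[0,0.002,0.19],[0,-0.001,0],-1],
  [[0,0.002,0.19],[0,-0.001,0],-1],
  [[0,0.002,0.19],[0,-0.001,0],-1],
  [[0,0.002,0.19],[0,-0.001,0],-1],
])

```text
t: 5.17
ee_pos: [484.1, 239.6, 24.2]
orientation: [3.14, 0.0, -0.001]
ft_force: [-0.4, 0.9, 3.7]
width: 59.0
grasp_force: 30.0
```

step_arm([
  [[0,0,-0.05],[0,0,0],-1],
  [[0,0,-0.12],[0,0,0],-1],
  [[0,0,-0.22],[0,0,0],-1],
  [[0,0,-0.32],[0,0,0],-1],
  [[0,0.02,-0.42],[0,0,0],-1],
  [[0.02,0.08,-0.52],[0,0,0],-1],
  [[0.04,0.18,-0.55],[0,0,0],-1],
  [[0.06,0.3,-0.55],[0,0,0],-1],
  [[0.08,0.42,-0.55],[0,0,0],-1],
  [[0.1,0.54,-0.55],[0,0,0],-1],
  [[0.12,0.66,-0.55],[0,0,0],-1],
  [[0.13,0.78,-0.55],[0,0,0],-1],
  [[0.13,0.9,-0.55],[0,0,0],-1],
  [[0.13,0.98,-0.55],[0,0,0],-1],
  [[0.13,0.98,-0.55],[0,0,0],-1],
  [[0.13,0.98,-0.55],[0,0,0],-1],
])

```text
t: 6.5
ee_pos: [522.6, -55.4, 188.9]
orientation: [3.14, -0.004, -0.003]
ft_force: [-0.9, -0.3, -1.7]
width: 58.7
grasp_force: 30.0
```

step_arm([
  [[0,0.1,0],[0,0,0],-1],
  [[0,0.22,0],[0,0,0],-1],
  [[0,0.34,0],[0,0,0],-1],
  [[0,0.44,0],[0,0,0],-1],
  [[0,0.52,0],[0,0,0],-1],
  [[0,0.58,0],[0,0,0],-1],
  [[0,0.58,0],[0,0,0],-1],
  [[0,0.58,0],[0,0,0],-1],
  [[0,0.58,0],[0,0,0],-1],
  [[0,0.58,0],[0,0,0],-1],
])

```text
t: 7.33
ee_pos: [523.1, -226.7, 189.3]
orientation: [3.141, 0.003, -0.003]
ft_force: [-0.4, 0.2, -1.3]
width: 58.5
grasp_force: 30.0
```

```bash
python3 - <<'E'
from h import *
o=get_obs();print(o['width'],o['grasp_force']); go((523.5,-229.5,80),-np.pi/2+.003); go((523.5,-229.5,15),-np.pi/2+.003)
snap('wrist','w3')
E
```

```text
58.45507540903741 29.999713496208642
pos [ 523.1 -226.7  189.3] d [0.0021 0.0089 0.3643] r [ 0.0006  0.0012 -0.0009]
pos [ 523.1 -226.7  189.3] d [0.0025 0.0087 0.581 ] r [ 0.0006  0.0012 -0.0009]
```

View pics/w3.png

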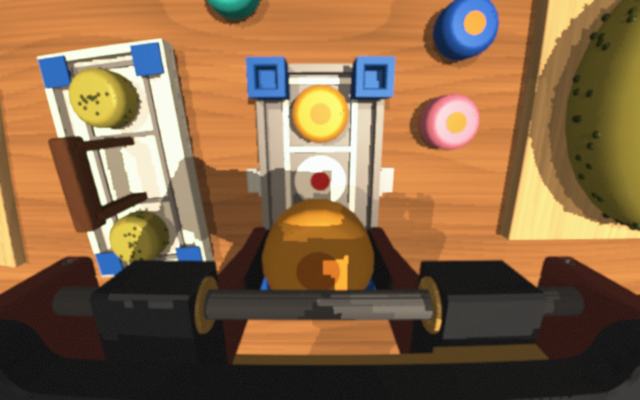

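The wheel is held at (319,250) and the dot is at (320,181), with post tops at (268,77) and (374,77). I'll check them against the calibration.

```bash
python3 - <<'E'
from h import *
im=load('w3'); print(px2w(im,(320,181),8).round(1), px2w(im,[(268,77),(374,77)],60).round(1).tolist())
p=get_obs()['ee_pos']; th=np.linspace(0,2*np.pi,60)
# held wheel: center at TCP z+13, top at +33
c=np.c_[p[0]+30*np.cos(th),p[1]+30*np.sin(th),0*th+p[2]+25]; u=w2px(im,c); print(u.min(0),u.max(0), w2px(im,[p[0],p[1],p[2]+33]))
m=im['pixels'][200:300].astype(int); m=(m[...,0]>120)&(m[...,1]<0.75*m[...,0])
E
```

```text
[[ 524.1 -229.8    8. ]] [[635.9, -179.8, 60.0], [636.0, -280.2, 60.0]]
[260.9944486  210.50559472] [374.49371188 312.48015268] [[317.75914861 272.30134815]]
```

step_arm([
  [[0.003,0.01,0.06],[0,0.001,-0.001],-1],
  [[0.003,0.01,0.16],[0,0.001,-0.001],-1],
  [[0.003,0.01,0.26],[0,0.001,-0.001],-1],
  [[0.003,0.01,0.34],[0,0.001,-0.001],-1],
  [[0.003,0.01,0.4],[0,0.001,-0.001],-1],
  [[0.003,0.01,0.44],[0,0.001,-0.001],-1],
  [[0.003,0.01,0.48],[0,0.001,-0.001],-1],
  [[0.003,0.01,0.51],[0,0.001,-0.001],-1],
  [[0.003,0.01,0.53],[0,0.001,-0.001],-1],
  [[0.003,0.01,0.55],[0,0.001,-0.001],-1],
  [[0.003,0.01,0.56],[0,0.001,-0.001],-1],
  [[0.003,0.01,0.565],[0,0.001,-0.001],-1],
  [[0.003,0.01,0.57],[0,0.001,-0.001],-1],
  [[0.003,0.01,0.575],[0,0.001,-0.001],-1],
  [[0.003,0.01,0.575],[0,0.001,-0.001],-1],
])

```text
t: 8.63
ee_pos: [523.9, -231.7, 17.1]
orientation: [3.14, 0.002, 0.001]
ft_force: [0.8, -0.6, -0.9]
width: 58.5
grasp_force: 30.0
```

step_arm([
  [[0,-0.005,0.004],[0,0,0],-1],
  [[0,-0.005,0.008],[0,0,0],-1],
  [[0,-0.005,0.01],[0,0,0],-1],
  [[0,-0.005,0.01],[0,0,0],-1],
  [[0,-0.005,0.01],[0,0,0],-1],
])

```text
t: 9.05
ee_pos: [523.8, -230.0, 14.1]
orientation: [3.14, 0.002, 0.0]
ft_force: [-0.4, 0.4, 3.3]
width: 58.6
grasp_force: 30.0
```

Contact at 3 N upward, so the wheel is on the floor. Opening partway and lifting.

step_arm([
  [[0,0,0],[0,0,0],0.7],
  [[0,0,0],[0,0,0],0.7],
  [[0,0,0],[0,0,0],0.7],
  [[0,0,0],[0,0,0],0.7],
  [[0,0,-0.03],[0,0,0],0.7],
  [[0,0,-0.06],[0,0,0],0.7],
  [[0,0,-0.12],[0,0,0],0.7],
  [[0,0,-0.2],[0,0,0],0.7],
  [[0,0,-0.32],[0,0,0],0.7],
  [[0,0,-0.45],[0,0,0],0.7],
  [[0,0,-0.58],[0,0,0],0.7],
  [[0,0,-0.65],[0,0,0],0.7],
  [[0,-0.05,-0.7],[0,0,0],0.7],
  [[0.02,-0.15,-0.7],[0,0,0],0.7],
  [[0.06,-0.25,-0.7],[0,0,0],0.7],
  [[0.1,-0.33,-0.7],[0,0,0],0.7],
  [[0.1,-0.33,-0.7],[0,0,0],0.7],
  [[0.1,-0.33,-0.7],[0,0,0],0.7],
  [[0.1,-0.33,-0.7],[0,0,0],0.7],
])

```text
t: 10.63
ee_pos: [553.3, -131.0, 224.4]
orientation: [3.14, 0.003, 0.001]
ft_force: [-0.9, -0.3, -0.5]
width: 74.5
grasp_force: 0.0
```

```bash
python3 - <<'E'
from h import *
im=snap('wrist','w4'); a=im['pixels'][60:300,100:460,::-1]; cv2.imwrite('pics/c4.png',cv2.resize(a,(792,528),interpolation=cv2.INTER_CUBIC))
go((541,-10.5,200),-np.pi/2+.085)
E
```

```text
pos [ 553.1 -131.4  224.2] d [-0.04   -0.4031  0.0799] r [ 0.0012 -0.0001 -0.0558]
```

View pics/c4.png

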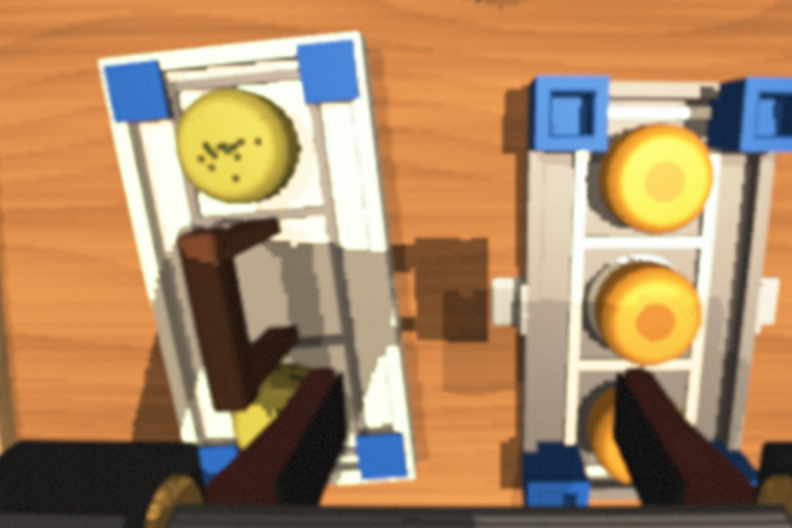

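The wheel stands upright in the pocket at crop (648,315). The bar top ends are at crop (198,236) and (234,408).

```bash
python3 - <<'E'
from h import *
im=load('w4'); c=lambda p:np.array(p)/2.2+[100,60]
print('bar',px2w(im,c([(198,236),(234,408)]),116).round(1).tolist(),'blue',px2w(im,c([(138,92),(328,72),(382,455)]),36).round(1).tolist())
go((541,-10.5,86),-np.pi/2+.085)
E
```

```text
bar [[583.6, -9.3, 116.0], [502.6, -16.7, 116.0]] blue [[648.5, 50.9, 36.0], [657.5, -52.0, 36.0], [434.5, -71.7, 36.0]]
pos [ 553.1 -131.4  224.2] d [-0.0401 -0.4038  0.4599] r [ 0.0012 -0.0001 -0.0558]
```

step_arm([
  [[-0.01,-0.1,0],[0.001,0,-0.02],0.7],
  [[-0.02,-0.2,0],[0.001,0,-0.04],0.7],
  [[-0.03,-0.3,0],[0.001,0,-0.058],0.7],
  [[-0.038,-0.36,0],[0.001,0,-0.058],0.7],
  [[-0.038,-0.402,0],[0.001,0,-0.058],0.7],
  [[-0.038,-0.402,0.02],[0.001,0,-0.058],0.7],
  [[-0.038,-0.402,0.06],[0.001,0,-0.058],0.7],
  [[-0.038,-0.402,0.12],[0.001,0,-0.058],0.7],
  [[-0.038,-0.402,0.18],[0.001,0,-0.058],0.7],
  [[-0.038,-0.402,0.23],[0.001,0,-0.058],0.7],
  [[-0.038,-0.402,0.26],[0.001,0,-0.058],0.7],
  [[-0.038,-0.402,0.26],[0.001,0,-0.058],0.7],
  [[-0.038,-0.402,0.26],[0.001,0,-0.058],0.7],
])

```text
t: 11.77
ee_pos: [541.9, -11.2, 145.3]
orientation: [3.139, 0.137, -0.001]
ft_force: [0.7, -0.1, 0.8]
width: 74.8
grasp_force: 0.0
```

```bash
python3 - <<'E'
from h import *
im=snap('wrist','w5'); go((541.5,-11,86),-np.pi/2+.088)
E
```

```text
pos [542.4 -11.  146. ] d [-0.0031 -0.0002  0.2   ] r [ 0.0001 -0.0004 -0.0002]
```

View pics/w5.png

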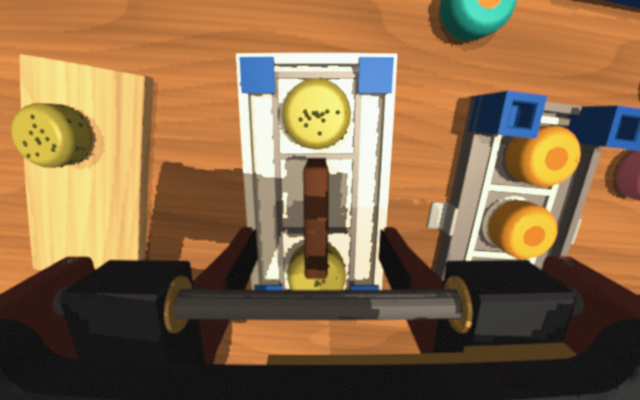

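The gripper is centred on the bar at (316, 160–275), and the tier axis is vertical in the picture. Descending and closing.

step_arm([
  [[-0.002,0,0.05],[0,0,0],0.7],
  [[-0.002,0,0.1],[0,0,0],0.7],
  [[-0.002,0,0.15],[0,0,0],0.7],
  [[-0.002,0,0.18],[0,0,0],0.7],
  [[-0.002,0,0.198],[0,0,0],0.7],
  [[-0.002,0,0.198],[0,0,0],0.7],
  [[-0.002,0,0.198],[0,0,0],0],
  [[-0.002,0,0.198],[0,0,0],-0.4],
  [[-0.002,0,0.198],[0,0,0],-0.5],
  [[-0.002,0,0.198],[0,0,0],-1],
  [[-0.002,0,0.198],[0,0,0],-1],
  [[-0.002,0,0.198],[0,0,0],-1],
  [[-0.002,0,0.198],[0,0,0],-1],
  [[-0.002,0,0.198],[0,0,0],-1],
  [[-0.002,0,0.198],[0,0,0],-1],
])

```text
t: 13.07
ee_pos: [541.4, -10.2, 86.3]
orientation: [-3.138, -0.139, -0.0]
ft_force: [-0.5, 6.4, 4.4]
width: 18.4
grasp_force: 3.0
```

```bash
python3 - <<'E'
from h import *
im=snap('wrist','w6'); go((524,-229.8,260),-np.pi/2)
o=get_obs(); p=o['ee_pos']; Rz=R.from_rotvec(o['orientation'])
# predicted blue tops if tier centred on the TCP
X=Rz.apply([1,0,0]);Y=Rz.apply([0,1,0])
for s in((112,-52),(112,52)): print(w2px(im,np.r_[(p+s[0]*X+s[1]*Y)[:2],36]))
hsv=cv2.cvtColor(im['pixels'],cv2.COLOR_RGB2HSV); m=cv2.inRange(hsv,(100,120,80),(125,255,255))
n,_,st,c=cv2.connectedComponentsWithStats(m)
for i in range(1,n):
  if st[i,4]>150: print(st[i],c[i].round(1))
E
```

```text
pos [541.3 -10.3  86.2] d [-0.1223  0.7237 -0.5794] r [-0.     -0.0001  0.0591]
[[241.41023641  62.67124604]]
[[393.29484315  62.44146066]]
[ 219   38   45   47 1993] [241.   60.9]
[ 371   39   46   46 1975] [393.4  61.4]
[ 551   84   62   59 2115] [580.6 113.7]
```

Alignment is within 1 mm. Next I'll tighten the grip fully and lift slowly.

step_arm([
  [[0,0,0],[0,0,0],-1],
  [[0,0,0],[0,0,0],-1],
  [[0,0,0],[0,0,0],-1],
  [[0,0,-0.01],[0,0,0],-1],
  [[0,0,-0.03],[0,0,0],-1],
  [[0,0,-0.06],[0,0,0],-1],
  [[0,0,-0.1],[0,0,0],-1],
  [[0,0,-0.15],[0,0,0],-1],
  [[0,0,-0.2],[0,0,0],-1],
  [[0,0,-0.25],[0,0,0],-1],
  [[0,0,-0.29],[0,0,0],-1],
  [[0,0,-0.32],[0,0,0],-1],
  [[0,0,-0.33],[0,0,0],-1],
  [[0,0,-0.33],[0,0,0],-1],
])

```text
t: 14.28
ee_pos: [541.8, -10.4, 186.4]
orientation: [3.138, 0.139, 0.003]
ft_force: [0.4, -1.1, -5.9]
width: 17.7
grasp_force: 30.0
```

step_arm([
  [[0,0.01,0],[0,0,0.001],-1],
  [[-0.005,0.03,0],[0,0,0.003],-1],
  [[-0.01,0.06,0],[0,0,0.005],-1],
  [[-0.018,0.11,0],[0,0,0.01],-1],
  [[-0.028,0.17,0],[0,0,0.014],-1],
  [[-0.04,0.24,0],[0,0,0.02],-1],
  [[-0.052,0.31,0],[0,0,0.025],-1],
  [[-0.064,0.38,0],[0,0,0.031],-1],
  [[-0.076,0.45,0],[0,0,0.037],-1],
  [[-0.088,0.52,0],[0,0,0.042],-1],
  [[-0.098,0.58,0],[0,0,0.047],-1],
  [[-0.107,0.63,0],[0,0,0.052],-1],
  [[-0.114,0.67,0],[0,0,0.055],-1],
  [[-0.12,0.7,0],[0,0,0.058],-1],
  [[-0.123,0.715,0],[0,0,0.059],-1],
  [[-0.124,0.723,0],[0,0,0.059],-1],
  [[-0.124,0.723,0],[0,0,0.059],-1],
  [[-0.124,0.723,0],[0,0,0.059],-1],
])

```text
t: 15.78
ee_pos: [523.5, -229.2, 185.1]
orientation: [-3.141, -0.001, 0.0]
ft_force: [0.5, -0.3, -5.7]
width: 17.9
grasp_force: 30.0
```

```bash
python3 - <<'E'
from h import *
im=snap('wrist','w7'); go((523.3,-229.6,130),-np.pi/2+.003)
p=get_obs()['ee_pos']
for s in((112,52),(112,-52)): print(w2px(im,np.r_[523.3+1+s[0]-.5,-229.6+s[1],60]),w2px(im,p+[s[0]+1,s[1],-50]))
o=get_obs();print(o['moment'],o['t'])
cv2.imwrite('pics/c7.png',cv2.resize(im['pixels'][:300,160:500,::-1],(680,600),interpolation=cv2.INTER_CUBIC))
E
```

```text
pos [ 523.5 -229.   185.2] d [-0.0007  0.002   0.1839] r [-0.0002  0.     -0.0015]
[[262.42354888  77.31551517]] [[241.08380121  60.88033806]]
[[373.66169155  77.23255487]] [[393.39048097  60.73959324]]
[ 0.03099824  0.02618015 -0.00501302] 15.8333
```

View pics/c7.png

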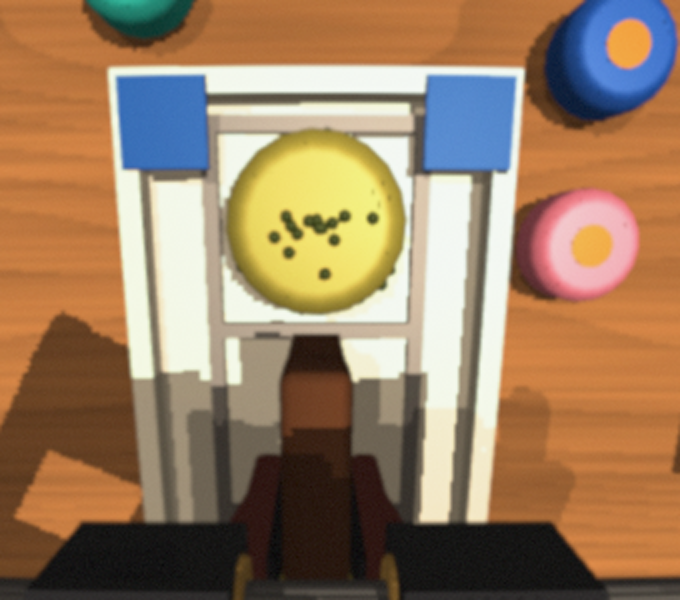

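The tier hangs level, with its blue pads at image (241,61) and (393,61) as predicted. Lowering to just above the sockets.

step_arm([
  [[-0.001,0.002,0.01],[0,0,-0.001],-1],
  [[-0.001,0.002,0.03],[0,0,-0.001],-1],
  [[-0.001,0.002,0.055],[0,0,-0.001],-1],
  [[-0.001,0.002,0.08],[0,0,-0.001],-1],
  [[-0.001,0.002,0.1],[0,0,-0.001],-1],
  [[-0.001,0.002,0.11],[0,0,-0.001],-1],
  [[-0.001,0.002,0.115],[0,0,-0.001],-1],
  [[-0.001,0.002,0.115],[0,0,-0.001],-1],
  [[-0.001,0.002,0.115],[0,0,-0.001],-1],
])

```text
t: 16.58
ee_pos: [523.3, -230.4, 150.8]
orientation: [3.142, 0.002, 0.001]
ft_force: [-0.7, -0.1, -5.2]
width: 17.9
grasp_force: 30.0
```

```bash
python3 - <<'E'
from h import *
go((523.3,-229.7,132),-np.pi/2+.003); print(get_obs()['ft_force'])
E
```

```text
pos [ 523.3 -230.4  150.8] d [-0.0001 -0.0022  0.0626] r [ 0.     -0.0002 -0.001 ]
[-0.73136051 -0.11897697 -5.22230713]
```

step_arm([
  [[0,-0.001,0.006],[0,0,0],-1],
  [[0,-0.001,0.012],[0,0,0],-1],
  [[0,-0.001,0.018],[0,0,0],-1],
  [[0,-0.001,0.024],[0,0,0],-1],
  [[0,-0.001,0.03],[0,0,0],-1],
  [[0,-0.001,0.03],[0,0,0],-1],
])

```text
t: 17.08
ee_pos: [522.9, -229.9, 141.3]
orientation: [-3.141, -0.002, 0.001]
ft_force: [-0.7, 0.1, -5.7]
width: 17.7
grasp_force: 30.0
```

Lug tips are 5 mm into the sockets with no contact force. Continuing.

step_arm([
  [[0,0,0.006],[0,0,0],-1],
  [[0,0,0.012],[0,0,0],-1],
  [[0,0,0.018],[0,0,0],-1],
  [[0,0,0.023],[0,0,0],-1],
  [[0,0,0.027],[0,0,0],-1],
  [[0,0,0.029],[0,0,0],-1],
  [[0,0,0.029],[0,0,0],-1],
  [[0,0,0.029],[0,0,0],-1],
])

```text
t: 17.75
ee_pos: [523.2, -230.0, 133.0]
orientation: [-3.142, -0.002, -0.0]
ft_force: [-0.3, -0.5, -5.7]
width: 17.7
grasp_force: 30.0
```

step_arm([
  [[0,0,0.002],[0,0,0],-1],
  [[0,0,0.004],[0,0,0],-1],
  [[0,0,0.005],[0,0,0],-1],
  [[0,0,0.005],[0,0,0],-1],
  [[0,0,0.005],[0,0,0],-1],
])

```text
t: 18.17
ee_pos: [523.4, -230.0, 132.4]
orientation: [3.141, 0.003, 0.001]
ft_force: [-2.6, 1.9, 6.3]
width: 17.6
grasp_force: 30.0
```

Seated: the height matches 132 mm and the load has come off the wrist. Releasing and backing off.

step_arm([
  [[0,0,0],[0,0,0],0],
  [[0,0,0],[0,0,0],0.5],
  [[0,0,0],[0,0,0],0.5],
  [[0,0,0],[0,0,0],0.5],
  [[0,0,0],[0,0,0],0.5],
  [[0,0,0],[0,0,0],0.5],
  [[0,0,-0.03],[0,0,0],0.5],
  [[0,0,-0.08],[0,0,0],0.5],
  [[0,0,-0.15],[0,0,0],0.5],
  [[0,0,-0.25],[0,0,0],0.5],
  [[0,0,-0.35],[0,0,0],0.5],
  [[0,0,-0.45],[0,0,0],0.5],
  [[0,-0.1,-0.5],[0,0,0],0.5],
  [[0,-0.2,-0.5],[0,0,0],0.5],
  [[0,-0.3,-0.5],[0,0,0],0.5],
  [[0,-0.4,-0.5],[0,0,0],0.5],
  [[0,-0.5,-0.5],[0,0,0],0.5],
  [[0,-0.5,-0.5],[0,0,0],0.5],
  [[0,-0.5,-0.5],[0,0,0],0.5],
])

```text
t: 19.75
ee_pos: [523.0, -78.9, 282.2]
orientation: [3.141, 0.007, 0.001]
ft_force: [-1.1, -1.3, -0.3]
width: 65.9
grasp_force: 0.0
```

```bash
python3 - <<'E'
from h import *
im=snap('scene','s9'); cv2.imwrite('pics/c9.png',cv2.resize(im['pixels'][150:350,130:390,::-1],(780,600),interpolation=cv2.INTER_CUBIC))
E
```

```text
(no output)
```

View pics/c9.png

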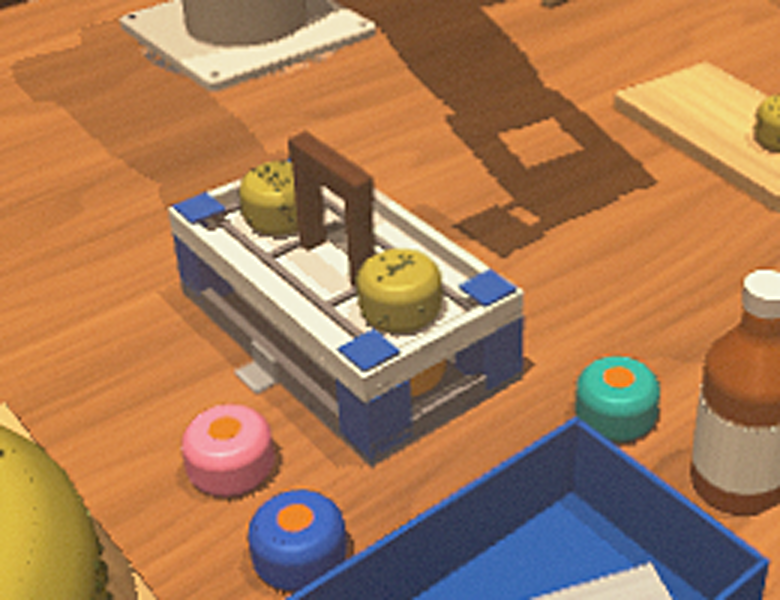

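The tier sits flush on all the visible posts, at crop (190,255), (375,410) and (500,330). Both herbed wheels are in place, at (270,195) and (400,290).

```bash
python3 -c "
from workcell import *
print(close_job())"
```

```text
the job is handed in; nothing more can be done
None
```

I put the plain yellow wheel upright in the base's free pocket, then lowered the loaded top tier level onto the base and released it once it was down at its seated height. The job is handed in after about 20 s of the 72 s allowed; the hand-in call gave no verdict.

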